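# Clamp a housing shut in locking pliers, release and unload it

## Robot

A 6-joint arm with a two-finger parallel gripper is mounted at the origin on a cart in front of the work surface, level with it; the furniture and walls round the work are solid. World frame = base frame: x ahead of the robot, y to its left, z up, the work surface at z = 0. Lengths are in m, angles in rad, forces in N, time in s.
With the tool pointing down it reaches from about 0.275 to 0.825 m from the base axis. Payload 5.2 kg.
Tool frame: the origin (TCP) lies at the very end of the fingers, on their centre line; the grasp point (between the pads) lies 19 mm behind it; z points along the fingers, y is the line along which they close (so a half turn about z gives the same grasp; the last joint's range is limited). The gripper opens to 93 mm and grips with 3 to 60 N. Pads are 15 mm wide; open, the fingers measure 128 mm over their backs; the gripper's body (75 mm by 188 mm) begins 65 mm behind the grasp point.
Start: joints at [-0.203, 0.259, 1.535, -0, 1.348, -0.203], TCP at [0.55, 0, 0.219] pointing down, gripper open.
Joint ranges: [-3.14, 3.14], [-0.91, 2.08], [0.19, 2.58], [-1.22, 4.36], [0.22, 2.71], [-3.12, 3.12]. Speed limits (rad/s): [2.57, 2.57, 3.14, 3.14, 3.14, 3.14].

## Interface

Orientations are given as a rotation vector (axis times angle).
In Python, from workcell import * gives the robot as it stands. The module is installed in compiled form; this text tells all that it offers.
- The arm moves only by the tool jog_arm, never from a script. Its argument "rows" is a list of rows, each an object with "xyz": the shift along the tool's x, y, z in cm, a list of three; "twist": the turn about the tool's z in rad; "gripper": the finger opening in cm, from 0 to 9.3. In form: [{"xyz": [dx, dy, dz], "twist": twist, "gripper": gripper}, ...]. A call has 1 to 12 rows; each row shifts and turns the commanded pose from where the row before left it, along the tool's axes as they then stand; what a row does not reach is not made up. A row lasts 1/10 s, in which the tool goes at most 50 mm and 8.59 degrees, less where a joint would pass 70% of its speed; a pose out of reach is approached as far as the arm can. A call is refused whole if a number of a shift passes 5 or a number of a turn 0.15, either way. A call with a gripper value outside its range is refused whole. The fingers move at their own pace and stop on an object; "force" is the grip in N (left out, the last holds). Time passes only in rows, so rows that do not move let the fingers close. It gives the time, the measured TCP pose, the force, the opening and the grip force at its end, in the units of the state.
- read_state(): the state, without advancing time (a new reading comes with each control period).
- capture(name): name is "scene" or "side" or "wrist"; returns (picture, depth): 400x640x3 uint8, red, green, blue; 400x640 float32, m along the optical axis (not along the pixel's ray), 0 where there is no reading.
- camera_info(name): a dict with "mtx" (3x3 intrinsics, pixels), "extrinsics" (4x4, takes a point from world to camera coordinates). Camera axes: x right, y down, z forward; pixel columns grow to the right and rows downward; lengths in m; the calibration is good to about 2 mm. The wrist camera is an equidistant fisheye: a pixel r from the principal point sees the ray r / f radians off the axis. A picture is of the moment at which its call begins: read the wrist's pose just before it. camera_info takes no time and is no camera call; for the wrist camera it gives the pose at the moment of the call.
- close_job(): hands the job in; it is judged then, once.
The state is a dict: "t": time; "joint_pos": joint angles; "joint_vel": joint speeds; "effort": joint torques, N m; "position": TCP position; "orientation": TCP orientation; "force": force on the tool from outside, world axes, zero at the start; "torque": the same for the moment, N m; "gripper_width": opening from 0.0 (shut) to 1.0 (fully open); "grip_force": force on a finger pad.
Only numpy, scipy, OpenCV 4.12 (cv2) and the standard library are available. Lean on these libraries where they do the work, as an engineer would, in place of code of your own. Each camera call takes 0.05 s, during which the arm holds its last target. There are 200 camera calls.

## Task

Press the half-shut instrument housing closed: squeeze the handles of the locking pliers on the sloped stand together until they lock over centre, let go and leave them clamped on their own for about two seconds, then flick the release lever so that the jaws spring open. Lift the closed housing out and stand it upright in the black tray with the finished one, which must stay standing, and leave the other things on the bench where they are.

Things in the scene. Friction and masses are not known exactly. Their poses are not given: they have to be found in the camera images.
- stand: Fixed grey-painted stand, 150 x 310 x 105 mm high; origin at the centre of its foot on the bench; x away from its front, y to its left, z up. Its panel slopes 35 deg, facing its front: panel axes are X up the slope, Y = stand y, Z out of the panel. It carries locking pliers whose jaws, links and handles work in a plane parallel to the panel, 35 mm above it; jaws at left (+Y), handles at right.
- fixed_grip (a point): Middle of the fixed (lower) handle, a black bar 13 mm thick along X, 18 mm along Z, running along Y from 43 mm left of this point to 27 mm right of it (a short steel screw end follows). This point is 35 mm above the panel. The point's own x, y, z axes are the panel axes X, Y, Z.
- moving_grip (a point): Middle of the moving (upper) handle's black grip, 13 x 18 mm section; it extends 40 mm left and 33 mm right along the handle. Open: 42 mm up the slope (+X) from fixed_grip; locked: 18 mm (31 mm over both handles' outsides). Pushing it down the slope takes about 10 N and gets light just before centre; at the lock it stands on a stop.
- lever_paddle (a point): Middle of the steel paddle of the release lever, 40 mm long (along the handle) x 20 mm (Z) x 6 mm, which sticks out to the right past the ends of both handles, 35 mm above the panel. The space down the slope from it is free. Push it up the slope (+X, away from the fixed handle): about 3 N; some 25 mm from the locked position frees the pliers, and handle and paddle then jump further up the slope.
- release_lever (a joint): Angle of the release lever on the moving handle, 0 at rest, 0.28 rad fully pressed; sprung back. It begins to bear on the link at about 0.04 and breaks the lock at about 0.2 rad.
- pliers_link (a joint): Angle of the toggle link inside the moving handle: 0 with the pliers open (sprung open), 0.40 rad at dead centre, 0.513 rad locked on the stop. Beyond about 0.40 the pliers stay shut by themselves.
- housing_center (a point): Centre of the grey two-part housing, 40 (x, closed) x 56 (y) x 85 mm (z); its foot is 42.5 mm below. At the start it stands on the panel in the jaws with its x, y, z along the panel's X, Y, Z; the part above 48 mm from the panel projects freely past the jaws. Cover is the half up the slope (x from +4 mm on), the shell the other half. Weighs about 0.2 kg.
- housing: The same housing: origin at the centre of its foot, z up its height.
- housing_cover (a joint): How far the cover has been pressed on, m: 0 is 4 mm open (dark gap at the seam), 0.004 is shut. Stiff friction fit, about 9 N.
- tray: Fixed black tray, 190 (x) x 124 (y) x 24 mm high, walls 4 mm; origin at the centre of its underside, inner floor 4 mm above. The finished housing stands in its +x half; the -x half is empty.
- finished: Finished housing, same size and looks (40 x 56 x 85 mm), closed; origin at the centre of its foot, z up. Stands loose in the tray's +x half.
- cutters: Blue side cutters lying on the bench in front of the stand, 144 mm.
- jar: Solvent jar, 69 mm wide, 104 mm high, behind the stand.
- flux: Slim flux bottle, 35 mm wide, 118 mm high, behind the stand.
- meter: Multimeter lying to the near side of the tray, 150 x 74 x 47 mm.
- spool: Solder spool, 56 mm across, 42 mm high, near the bench front edge at the right.
- bin: Open red bin of spacers, 85 x 122 x 35 mm, to the right of the tray.

How it is judged:
By the outcome, as a careful person would: the job done as asked, in the order asked, and still so for the second after the job is handed in, with the robot touching nothing.
It also fails if it takes over 61 s, if anything falls off the work surface, if the arm or the gripper's body presses on something with over 40 N, if the wrist force passes 120 N, or if a joint passes its speed limit or range.

## Working session

There is one attempt and no reset: what is moved stays moved. The work goes in short steps, Python scripts to look and compute and a tool call to move; the robot and the scene stay as the last step left them, time stands still between calls to the robot, and variables do not carry over. Pictures are saved under pics/ and viewed, at most 10 in all, crops included, and the job is handed in when it is done.

Besides the shell and the picture viewer there is one more tool, called after ">>>" by a JSON object that holds its "fn" and its "kwargs". jog_arm: Moves the arm, as the interface text tells. Its arguments: {"type":"object","properties":{"rows":{"type":"array"},"force":{"type":"number"}},"required":["rows"]}

```bash
mkdir -p pics; cat > h.py <<'E'
from workcell import *
import numpy as np, cv2
def snap(n,f):
    p,d=capture(n); cv2.imwrite(f'pics/{f}.png',p[:,:,::-1]); np.save(f'pics/{f}.npy',d); return p,d
def pts(n,f,uv):
    d=np.load(f'pics/{f}.npy'); c=camera_info(n); K=np.array(c['mtx']); E=np.linalg.inv(np.array(c['extrinsics']))
    out=[]
    for u,v in uv:
        w=d[v-1:v+2,u-1:u+2]; z=np.median(w[w>0]) if (w>0).any() else 0
        out.append((E@np.r_[np.linalg.inv(K)@[u,v,1]*z,1])[:3])
    return np.array(out)
E
python3 - <<'E'
from h import *
snap('scene','a');snap('side','b')
for n in('scene','side'):
    c=camera_info(n);print(c['mtx'],np.linalg.inv(c['extrinsics']).round(3))
s=read_state();print(s)
E
```

```text
[[388.37726625   0.         327.24991075]
 [  0.         388.37726625 197.84941509]
 [  0.           0.           1.        ]] [[ 0.705 -0.29   0.647 -0.17 ]
 [-0.709 -0.319  0.629 -0.753]
 [ 0.024 -0.902 -0.431  0.555]
 [ 0.     0.     0.     1.   ]]
[[487.37324043   0.         319.95892791]
 [  0.         487.37324043 203.26076441]
 [  0.           0.           1.        ]] [[-1.    -0.    -0.008  0.554]
 [ 0.007  0.519 -0.855  1.087]
 [ 0.004 -0.855 -0.519  0.808]
 [ 0.     0.     0.     1.   ]]
{'t': 0.1, 'joint_pos': array([-2.02795047e-01,  2.59265624e-01,  1.53597149e+00, -1.09659260e-05,
        1.34801872e+00, -2.02760364e-01]), 'joint_vel': array([ 0.00032713, -0.00277787, -0.00452953,  0.00075289,  0.00204678,
        0.00030163]), 'effort': array([ 2.99393134e-03, -4.38208973e+01, -2.84642941e+01,  7.21958186e-02,
        3.61894083e-02, -1.01468524e-04]), 'position': array([5.49499929e-01, 1.25020638e-04, 2.17904139e-01]), 'orientation': array([-2.22049917e+00, -2.22042756e+00,  1.45082770e-03]), 'force': array([-0.29300583, -0.09125986, -0.3275375 ]), 'torque': array([ 0.03951243, -0.03225617,  0.00765244]), 'grip_force': 0.0, 'gripper_width': 1.0008401798515276}
```

View pics/a.png

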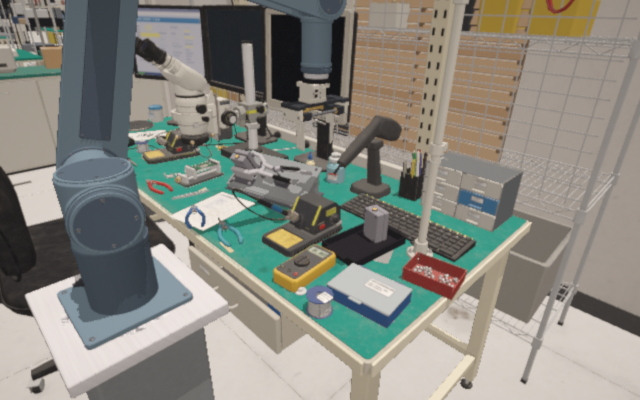

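View pics/b.png

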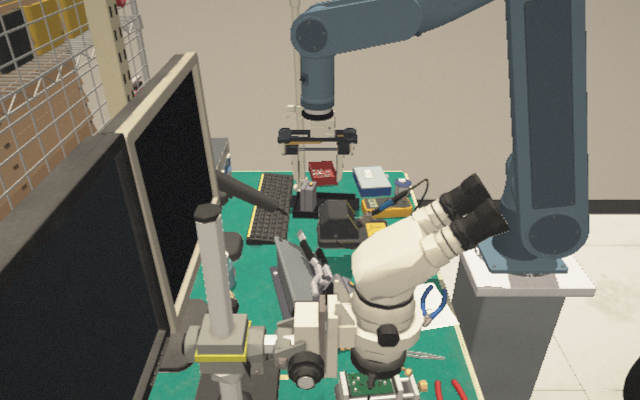

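Scene: the stand is at about (270,175) in the scene picture, and the tray with the finished housing is at (365,235). In the side picture the panel is at about (300,280), partly hidden by the microscope. Next I'll look closer, including with the wrist camera.

```bash
python3 - <<'E'
from h import *
snap('wrist','w')
c=camera_info('wrist');print(c['mtx'],np.linalg.inv(c['extrinsics']).round(3))
a=cv2.imread('pics/a.png')[130:280,190:430]
b=cv2.imread('pics/b.png')[180:360,240:380]
A=cv2.resize(a,None,fx=3.2,fy=3.2,interpolation=cv2.INTER_CUBIC)
cv2.imwrite('pics/ac.png',A)
E
```

```text
[[309.70691629   0.         316.14070864]
 [  0.         309.70691629 203.4025143 ]
 [  0.           0.           1.        ]] [[ 1.    -0.    -0.002  0.55 ]
 [-0.001 -0.957 -0.289  0.081]
 [-0.002  0.289 -0.957  0.383]
 [ 0.     0.     0.     1.   ]]
```

View pics/ac.png

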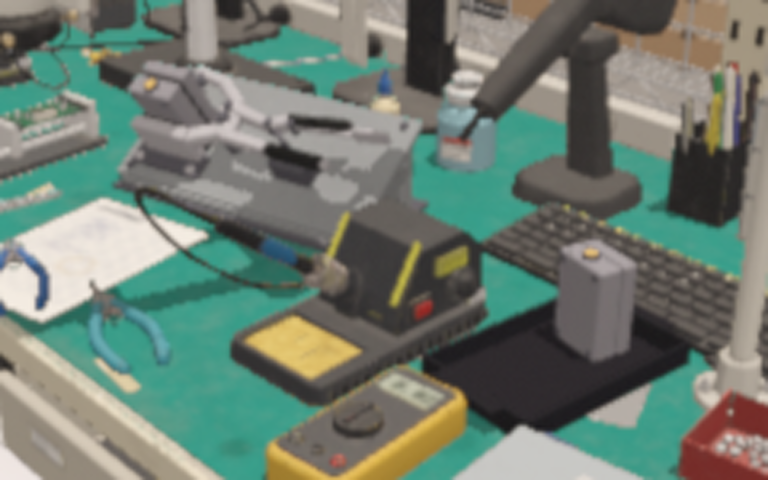

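View pics/w.png

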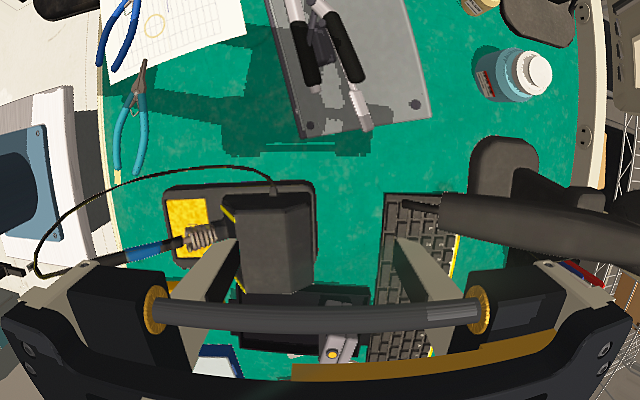

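The wrist picture shows both black handles: the fixed one at (300,50), the moving one at (345,50), and the paddle at about (363,125). The stand's right edge runs (308,138) to (430,115), so the stand is yawed. I'll measure this with depth.

```bash
cat >> h.py <<'E'
def wsnap(f):
    c=camera_info('wrist'); p,d=snap('wrist',f); np.savez(f'pics/{f}.npz',K=c['mtx'],E=c['extrinsics']); return p,d
def wcloud(f):
    z=np.load(f'pics/{f}.npz');d=np.load(f'pics/{f}.npy');K=z['K'];E=np.linalg.inv(z['E'])
    v,u=np.mgrid[:400,:640]; x=(u-K[0,2])/K[0,0]; y=(v-K[1,2])/K[1,1]; r=np.hypot(x,y)+1e-9
    t=np.tan(np.clip(r,0,1.5))/r
    P=np.stack([x*t*d,y*t*d,d,np.ones_like(d)],-1)@E.T
    P[d==0]=np.nan; return P[...,:3]
E
python3 - <<'E'
from h import *
c=camera_info('wrist');np.savez('pics/w.npz',K=c['mtx'],E=c['extrinsics'])
P=wcloud('w')
for n,(u,v) in dict(fix0=(297,25),fix1=(312,78),mov0=(335,15),mov1=(358,76),pad=(364,122),pl1=(290,100),pl2=(340,115),pl3=(400,60),bench=(180,150),cR=(430,115),cL=(309,138),jar=(535,70),jarb=(490,75)).items(): print(n,P[v,u].round(3))
S=pts('scene','a',[(374,210),(375,224),(245,155),(237,165),(255,175),(330,130),(400,240),(323,243),(242,215),(325,212),(235,152)])
print(S.round(3))
E
```

```text
fix0 [0.531 0.168 0.087]
fix1 [0.545 0.114 0.088]
mov0 [0.566 0.172 0.106]
mov1 [0.585 0.114 0.113]
pad [0.591 0.074 0.111]
pl1 [0.518 0.097 0.006]
pl2 [0.574 0.079 0.05 ]
pl3 [0.628 0.134 0.094]
bench [0.369 0.04  0.001]
cR [0.656 0.083 0.101]
cL [0.541 0.051 0.019]
jar [0.782 0.145 0.102]
jarb [0.755 0.139 0.047]
[[ 0.563 -0.211  0.092]
 [ 0.553 -0.226  0.06 ]
 [ 0.498  0.274  0.131]
 [ 0.487  0.309  0.089]
 [ 0.526  0.265  0.056]
 [ 0.599 -0.009  0.256]
 [ 0.592 -0.282  0.021]
 [ 0.434 -0.154  0.02 ]
 [ 0.387  0.143  0.002]
 [ 0.481 -0.113  0.078]
 [ 0.487  0.315  0.133]]
```

>>> {"fn": "jog_arm", "kwargs": {"rows": [{"xyz": [2, 0, -5], "twist": 0, "gripper": 9.3}, {"xyz": [4, 0, -3], "twist": 0, "gripper": 9.3}, {"xyz": [4, 0, 0], "twist": 0, "gripper": 9.3}, {"xyz": [4, 0, 0], "twist": 0, "gripper": 9.3}, {"xyz": [2, 0, 0], "twist": 0, "gripper": 9.3}, {"xyz": [0, 0, 0], "twist": 0, "gripper": 9.3}, {"xyz": [0, 0, 0], "twist": 0, "gripper": 9.3}]}}

```text
t: 0.85
position: [0.5498, 0.1585, 0.2947]
orientation: [-2.22, -2.223, 0.002]
force: [-0.4, 0.2, 0.5]
gripper_width: 0.999
grip_force: 0.0
```

```bash
python3 - <<'E'
from h import *
p,d=wsnap('w2')
print(read_state()['position'],camera_info('wrist')['extrinsics'])
cv2.imwrite('pics/w2c.png',cv2.resize(p[60:360,180:500,::-1],None,fx=2,fy=2,interpolation=cv2.INTER_CUBIC)[:600])
E
```

```text
[0.5499459  0.15786846 0.29476064] [[ 9.99998550e-01 -8.22153151e-04 -1.49152847e-03 -5.49170029e-01]
 [-3.54303664e-04 -9.57030755e-01  2.89986220e-01  9.57621567e-02]
 [-1.66585170e-03 -2.89985271e-01 -9.57029659e-01  5.10566423e-01]
 [ 0.00000000e+00  0.00000000e+00  0.00000000e+00  1.00000000e+00]]
```

View pics/w2c.png

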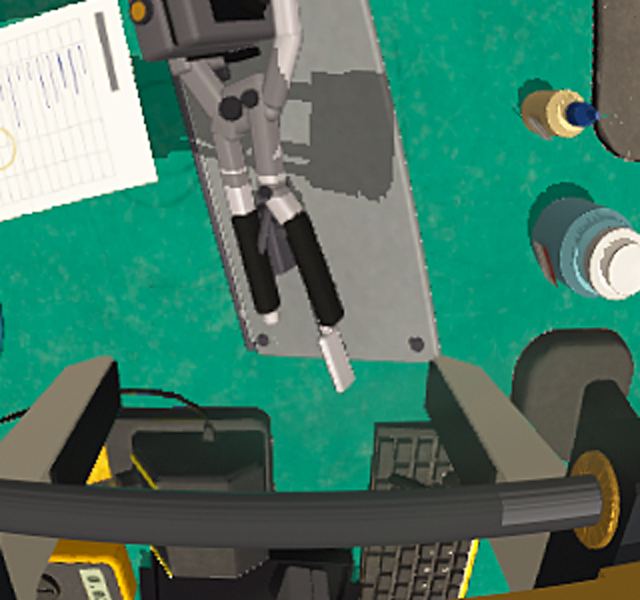

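Crop shows (full pixel = 180+x/2, 60+y/2): fixed handle (243,215)-(268,310), moving handle (293,215)-(333,322), paddle (337,360), housing at the top (205,25), gripped by the jaws.

```bash
python3 - <<'E'
from h import *
P=wcloud('w2')
def at(x,y): 
    u,v=180+x//2,60+y//2; return np.nanmedian(P[v-1:v+2,u-1:u+2].reshape(-1,3),0)
# panel plane
g=np.array([at(x,y) for x in range(300,430,6) for y in range(60,350,6)])
g=g[~np.isnan(g).any(1)]
m=np.ones(len(g),bool)
for _ in range(15):
    c=g[m].mean(0);n=np.linalg.svd(g[m]-c)[2][2];n*=np.sign(n[2]);m=abs((g-c)@n)<max(.003,np.percentile(abs((g-c)@n),40))
print('n',n,'tilt',np.degrees(np.arccos(n[2])),'yaw',np.degrees(np.arctan2(-n[1],-n[0])),m.mean())
Y=np.cross(n,[0,0,1]);Y=-Y if Y[1]<0 else Y;Y/=np.linalg.norm(Y);X=np.cross(Y,n);print('X',X,'Y',Y)
for k,(x,y) in dict(f0=(245,222),f1=(257,260),f2=(267,305),m0=(296,222),m1=(315,268),m2=(332,318),screw=(271,317),p0=(328,335),p1=(337,360),p2=(345,385),h0=(190,10),h1=(150,15),h2=(240,10),k1=(260,353),k2=(437,355)).items():
    q=at(x,y);print(k,q.round(4),'panelXYZ',((q-c)@X).round(4),((q-c)@Y).round(4),((q-c)@n).round(4))
print('c',c)
np.savez('panel.npz',n=n,X=X,Y=Y,c=c)
E
```

```text
n [0.74911727 0.11575159 0.65224603] tilt 49.28884263047429 yaw -171.2162755844742 0.39981447124304265
X [ 0.64459635  0.0996013  -0.75800734] Y [-0.15270511  0.9882718  -0.        ]
f0 [0.5319 0.1682 0.0862] panelXYZ -0.0691 -0.0015 -0.0434
f1 [0.5391 0.1438 0.0856] panelXYZ -0.0664 -0.0267 -0.0412
f2 [0.5453 0.1152 0.0864] panelXYZ -0.0659 -0.0559 -0.0394
m0 [0.563  0.1723 0.1075] panelXYZ -0.0648 -0.0022 -0.0057
m1 [0.5737 0.1453 0.1097] panelXYZ -0.0622 -0.0305 0.0006
m2 [0.585  0.1152 0.1128] panelXYZ -0.0603 -0.062 0.0076
screw [0.5478 0.1059 0.0823] panelXYZ -0.0621 -0.0654 -0.0412
p0 [0.5837 0.1018 0.1045] panelXYZ -0.0562 -0.075 -0.0004
p1 [0.589  0.0856 0.1075] panelXYZ -0.0567 -0.0918 0.0037
p2 [0.5946 0.0699 0.1092] panelXYZ -0.0559 -0.1082 0.0072
h0 [0.5076 0.2898 0.1403] panelXYZ -0.1137 0.1224 -0.0122
h1 [0.4846 0.2904 0.1293] panelXYZ -0.1201 0.1265 -0.0366
h2 [0.5313 0.2941 0.1084] panelXYZ -0.0738 0.1231 -0.0147
k1 [0.5398 0.0545 0.0208] panelXYZ -0.0257 -0.1151 -0.0933
k2 [0.6543 0.0866 0.1024] panelXYZ -0.0106 -0.1008 0.0494
c [0.608714   0.18154584 0.06212712]
```

>>> {"fn": "jog_arm", "kwargs": {"rows": [{"xyz": [-0.9, -0.4, 4], "twist": -0.127, "gripper": 9.3}, {"xyz": [-0.9, -0.4, 4], "twist": -0.126, "gripper": 9.3}, {"xyz": [0, 0, 4], "twist": 0, "gripper": 9.3}, {"xyz": [0, 0, 3], "twist": 0, "gripper": 9.3}, {"xyz": [0, 0, 2], "twist": 0, "gripper": 9.3}, {"xyz": [0, 0, 0], "twist": 0, "gripper": 9.3}, {"xyz": [0, 0, 0], "twist": 0, "gripper": 9.3}]}}

```text
t: 1.6
position: [0.5435, 0.139, 0.1254]
orientation: [-1.925, -2.482, 0.0]
force: [0.3, -0.3, 0.8]
gripper_width: 0.999
grip_force: 0.0
```

```bash
python3 - <<'E'
from h import *
p,d=wsnap('w3')
s=read_state();print(s['position'],s['orientation'])
cv2.imwrite('pics/w3c.png',cv2.resize(p[:,100:540,::-1],None,fx=1.5,fy=1.5,interpolation=cv2.INTER_CUBIC)[:600])
E
```

```text
[0.54415946 0.13933806 0.12625045] [1.92407097e+00 2.48174116e+00 1.53494234e-03]
```

View pics/w3c.png

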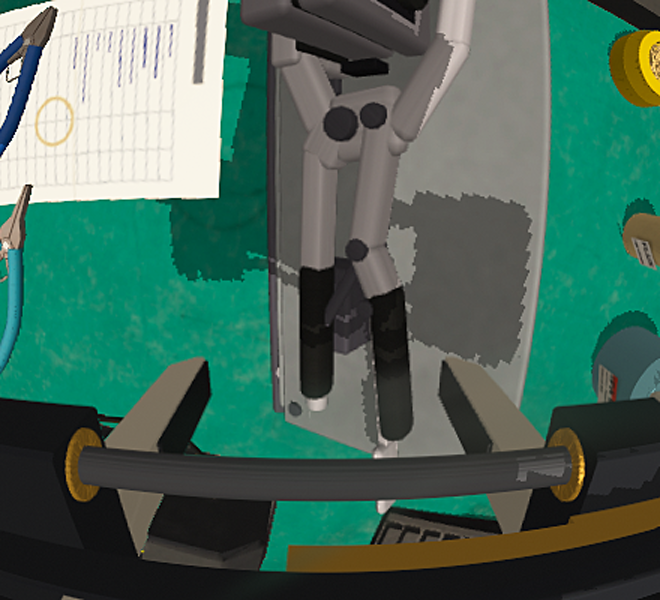

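The picture shows the fingers straddling both handles: fingertips at (205,365) and (445,365), handles at (317,330) and (392,360) in the crop. The handles line up with the tool.

>>> {"fn": "jog_arm", "kwargs": {"rows": [{"xyz": [0, 0.4, 1.4], "twist": 0, "gripper": 9.3}, {"xyz": [0, 0, 1.2], "twist": 0, "gripper": 9.3}, {"xyz": [0, 0, 0.8], "twist": 0, "gripper": 9.3}, {"xyz": [0, 0, 0], "twist": 0, "gripper": 9.3}], "force": 45}}

```text
t: 2.05
position: [0.5458, 0.1412, 0.0893]
orientation: [-1.922, -2.482, 0.003]
force: [-0.3, 0.2, -0.4]
gripper_width: 1.001
grip_force: 0.0
```

>>> {"fn": "jog_arm", "kwargs": {"rows": [{"xyz": [0, 0, 0], "twist": 0, "gripper": 8.0}, {"xyz": [0, 0, 0.2], "twist": 0, "gripper": 7.2}, {"xyz": [0, 0.05, 0.2], "twist": 0, "gripper": 6.6}, {"xyz": [0, 0.05, 0.2], "twist": 0, "gripper": 6.0}, {"xyz": [0, 0.05, 0.2], "twist": 0, "gripper": 5.4}, {"xyz": [0, 0.05, 0.2], "twist": 0, "gripper": 4.8}, {"xyz": [0, 0.05, 0.2], "twist": 0, "gripper": 4.4}, {"xyz": [0, 0.05, 0], "twist": 0, "gripper": 4.4}]}}

```text
t: 2.85
position: [0.5511, 0.1426, 0.0797]
orientation: [1.923, 2.483, 0.004]
force: [2.8, 3.4, 1.0]
gripper_width: 0.477
grip_force: 3.7
```

>>> {"fn": "jog_arm", "kwargs": {"rows": [{"xyz": [0, 0, 0.1], "twist": 0, "gripper": 3.9}, {"xyz": [0, 0, 0.1], "twist": 0, "gripper": 3.5}, {"xyz": [0, 0, 0], "twist": 0, "gripper": 3.0}, {"xyz": [0, 0, 0], "twist": 0, "gripper": 2.8}, {"xyz": [0, 0, 0], "twist": 0, "gripper": 2.8}, {"xyz": [0, 0, 0], "twist": 0, "gripper": 2.8}, {"xyz": [0, 0, 0], "twist": 0, "gripper": 2.8}]}}

```text
t: 3.55
position: [0.5466, 0.1412, 0.0762]
orientation: [-1.92, -2.48, 0.008]
force: [-5.6, -0.9, 6.0]
gripper_width: 0.352
grip_force: 44.9
```

>>> {"fn": "jog_arm", "kwargs": {"rows": [{"xyz": [0, 0, 0], "twist": 0, "gripper": 4.0}, {"xyz": [0, 0, -0.5], "twist": 0, "gripper": 4.8}, {"xyz": [0, 0, -2], "twist": 0, "gripper": 4.8}, {"xyz": [0, 0, -4], "twist": 0, "gripper": 4.8}, {"xyz": [0, 0, -5], "twist": 0, "gripper": 2}, {"xyz": [0, 0, -5], "twist": 0, "gripper": 0}, {"xyz": [0, 0, -3], "twist": 0, "gripper": 0}, {"xyz": [0, 0, 0], "twist": 0, "gripper": 0}, {"xyz": [0, 0, 0], "twist": 0, "gripper": 0}]}}

```text
t: 4.45
position: [0.5503, 0.1418, 0.2726]
orientation: [1.923, 2.483, 0.001]
force: [0.6, -0.5, -0.5]
gripper_width: 0.136
grip_force: 0.0
```

```bash
python3 - <<'E'
from h import *
p,d=wsnap('w4')
s=read_state();print(s['position'],s['force'])
cv2.imwrite('pics/w4c.png',cv2.resize(p[:300,180:500,::-1],None,fx=2,fy=2,interpolation=cv2.INTER_CUBIC)[:600])
E
```

```text
[0.54954153 0.14173222 0.27120267] [ 0.7829949  -0.09726856 -0.13893257]
```

View pics/w4c.png

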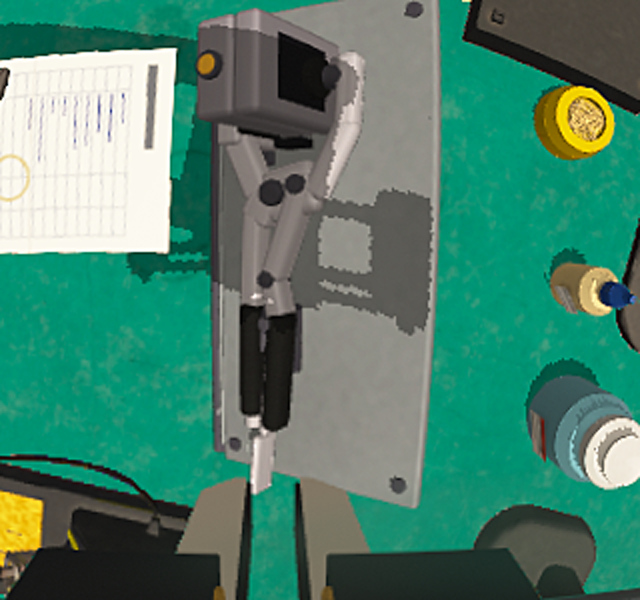

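The handles are locked together (fixed (250,360), moving (280,370)). The paddle is at (262,465), and the housing at (270,70) shows no seam gap.

```bash
python3 - <<'E'
from h import *
P=wcloud('w4')
ps=np.radians(14.4);t=np.radians(35)
X=np.array([np.cos(t)*np.cos(ps),np.cos(t)*np.sin(ps),np.sin(t)]);Y=np.array([-np.sin(ps),np.cos(ps),0]);Z=np.cross(X,Y)
R=np.stack([X,Y,Z]); f=np.array([.544,.138,.0785])
for k,(x,y) in dict(f=(249,360),m0=(282,325),m=(278,370),m2=(276,420),p0=(262,440),p1=(261,465),p2=(260,487),pL=(252,465),pR=(269,465),pan=(340,410),pan2=(230,445),pan3=(390,280),
 hb=(212,66),t1=(212,22),t2=(205,110),t3=(253,17),t4=(250,115),mid=(250,60),cov=(300,75),e1=(240,60),e2=(230,60),e3=(220,60)).items():
    u,v=180+x//2,y//2;q=np.nanmedian(P[v-1:v+2,u-1:u+2].reshape(-1,3),0);print(k,q.round(4),'rel',(R@(q-f)*1e3).round(1))
E
```

```text
f [0.5359 0.1415 0.0863] rel [-1.2  5.4 10.4]
m0 [0.5491 0.1686 0.0974] rel [21.1 28.4  8.3]
m [0.5534 0.1426 0.0965] rel [18.7  2.1  8.9]
m2 [0.5601 0.1127 0.095 ] rel [ 17.1 -28.5   8.2]
p0 [0.5558 0.0962 0.0877] rel [  6.1 -43.4   7. ]
p1 [0.5583 0.0805 0.0878] rel [  5.  -59.2   7.9]
p2 [0.562  0.0654 0.0859] rel [  3.7 -74.8   6.4]
pL [0.5548 0.0794 0.0893] rel [  2.8 -59.4  11.2]
pR [0.5638 0.0792 0.0803] rel [  4.7 -61.9  -1.1]
pan [0.5991 0.1216 0.072 ] rel [ 36.6 -29.6 -33.6]
pan2 [0.5391 0.0647 0.0249] rel [-49.6 -69.8 -30.7]
pan3 [0.6022 0.2079 0.0902] rel [ 67.2  53.2 -32.7]
hb [0.4814 0.2916 0.1309] rel [ 11.6 164.4  55.8]
t1 [0.4741 0.3166 0.1245] rel [  7.3 190.4  51.1]
t2 [0.4818 0.2702 0.1215] rel [  2.2 143.5  50.9]
t3 [0.4944 0.32   0.1384] rel [ 32.1 188.6  50.7]
t4 [0.506  0.2716 0.1336] rel [ 28.6 138.9  47.2]
mid [0.4993 0.2972 0.1382] rel [ 31.2 165.3  51. ]
cov [0.5237 0.3032 0.1099] rel [ 35.6 165.1  13.5]
e1 [0.4943 0.2966 0.1346] rel [ 25.  166.   50.9]
e2 [0.4889 0.2972 0.1295] rel [ 17.9 167.9  49.7]
e3 [0.4842 0.2958 0.1299] rel [ 14.2 167.7  52.8]
```

>>> {"fn": "jog_arm", "kwargs": {"rows": [{"xyz": [-3.1, -1.8, 2], "twist": 0, "gripper": 0}, {"xyz": [-3.1, -1.8, 3], "twist": 0, "gripper": 0}, {"xyz": [0, 0, 4], "twist": 0, "gripper": 0}, {"xyz": [0, 0, 4], "twist": 0, "gripper": 0}, {"xyz": [0, 0, 4], "twist": 0, "gripper": 0}, {"xyz": [0, 0, 2.1], "twist": 0, "gripper": 0}, {"xyz": [0, 0, 1], "twist": 0, "gripper": 0}, {"xyz": [0, 0, 0], "twist": 0, "gripper": 0}, {"xyz": [0, 0, 0], "twist": 0, "gripper": 0}, {"xyz": [0, 0, 0], "twist": 0, "gripper": 0}, {"xyz": [0, 0, 0], "twist": 0, "gripper": 0}, {"xyz": [0, 0, 0], "twist": 0, "gripper": 0}]}}

```text
t: 5.7
position: [0.5312, 0.0729, 0.072]
orientation: [1.922, 2.483, 0.002]
force: [-0.0, -0.9, -0.6]
gripper_width: 0.005
grip_force: 0.0
```

>>> {"fn": "jog_arm", "kwargs": {"rows": [{"xyz": [0, 0, 0], "twist": 0, "gripper": 0}, {"xyz": [0, 0, 0], "twist": 0, "gripper": 0}, {"xyz": [0, 0, 0], "twist": 0, "gripper": 0}, {"xyz": [0, 0, 0], "twist": 0, "gripper": 0}, {"xyz": [0, 0, 0], "twist": 0, "gripper": 0}]}}

```text
t: 6.2
position: [0.5306, 0.0729, 0.071]
orientation: [-1.923, -2.484, 0.0]
force: [0.8, 0.5, 0.6]
gripper_width: 0.004
grip_force: 0.0
```

>>> {"fn": "jog_arm", "kwargs": {"rows": [{"xyz": [0, 0.7, 0], "twist": 0, "gripper": 0}, {"xyz": [0, 0.5, -0.35], "twist": 0, "gripper": 0}, {"xyz": [0, 0.5, -0.35], "twist": 0, "gripper": 0}, {"xyz": [0, 0.5, -0.35], "twist": 0, "gripper": 0}, {"xyz": [0, 0.5, -0.35], "twist": 0, "gripper": 0}, {"xyz": [0, 0.5, -0.35], "twist": 0, "gripper": 0}, {"xyz": [0, 0, 0], "twist": 0, "gripper": 0}]}}

```text
t: 6.9
position: [0.5635, 0.0814, 0.0896]
orientation: [1.922, 2.482, 0.004]
force: [-1.0, 1.1, 0.2]
gripper_width: 0.007
grip_force: 0.0
```

```bash
python3 - <<'E'
from h import *
p,d=wsnap('w5')
P=wcloud('w5');np.save('pics/P5.npy',P)
ps=np.radians(14.4);t=np.radians(35)
X=np.array([np.cos(t)*np.cos(ps),np.cos(t)*np.sin(ps),np.sin(t)]);Y=np.array([-np.sin(ps),np.cos(ps),0]);Z=np.cross(X,Y)
Q=(P-[.544,.138,.0785])@np.stack([X,Y,Z]).T*1e3
s=read_state();print(s['position'],s['force'])
# X extent of material above Z>2 at Y=0 and Y=-20 (handles), and Y=-60
for y0 in(20,0,-20,-60):
    m=(abs(Q[...,1]-y0)<3)&(Q[...,2]>0)&(Q[...,2]<14)&(Q[...,0]>-15)&(Q[...,0]<70)
    print(y0,np.histogram(Q[m][:,0],bins=range(-15,71,5))[0])
E
```

```text
[0.5626949  0.08125842 0.08913879] [0.19753447 0.73901724 0.87901349]
20 [  0  30  95 152  95  15   0   5  67 113 147 105   0   0   0   0   0]
0 [  0  40  83 155   0   0   0   0  24  41 111 203   0   0   0   0   0]
-20 [  1  46  83 140   0   0   0   0   0  30  72 123 138   0   0   0   0]
-60 [  0   0   0   0   0   0   0   0   0   0  49 121   0   0   0   0   0]
```

Pliers are open again: the moving handle is back at about 42 mm. I'll refine the housing and tray positions and check for obstacles near the housing.

```bash
python3 - <<'E'
from h import *
ps=np.radians(14.4);t=np.radians(35)
X=np.array([np.cos(t)*np.cos(ps),np.cos(t)*np.sin(ps),np.sin(t)]);Y=np.array([-np.sin(ps),np.cos(ps),0]);Z=np.cross(X,Y);R=np.stack([X,Y,Z]);f=np.array([.544,.138,.0785])
for n in('w4','w5'):
    P=wcloud(n);Q=((P-f)@R.T*1e3).reshape(-1,3)
    m=(abs(Q[:,2]-50)<3.5)&(abs(Q[:,1]-165)<45)&(abs(Q[:,0]-16)<40)
    print(n,m.sum(),np.percentile(Q[m],[1,5,50,95,99],axis=0).round(1))
    m=(Q[:,2]>18)&(Q[:,2]<44)&(abs(Q[:,1]-165)<45)&(abs(Q[:,0]-16)<40);print(m.sum(),np.percentile(Q[m],[1,50,99],axis=0).round(1) if m.any() else '')
def cloud(n,f):
    uv=[(u,v) for u in range(2,638,2) for v in range(2,398,2)];return pts(n,f,uv)
A=np.vstack([cloud('scene','a'),cloud('side','b')]);np.save('pics/A.npy',A)
m=(A[:,0]>.3)&(A[:,0]<.75)&(A[:,1]>.12)&(A[:,1]<.6)&(A[:,2]>.15)&(A[:,2]<.5)
H,xe,ye=np.histogram2d(A[m][:,0],A[m][:,1],bins=[np.arange(.3,.76,.05),np.arange(.1,.61,.05)]);print(H.astype(int))
# tray: points z<.03 dark region; finished top
p=cv2.imread('pics/a.png')
m=(A[:,0]>.35)&(A[:,0]<.75)&(A[:,1]>-.4)&(A[:,1]<-.08)&(A[:,2]>.075)&(A[:,2]<.1)
print('top',m.sum(),np.percentile(A[m],[2,50,98],axis=0).round(3))
E
python3 - <<'E'
import sys;sys.path.insert(0,'.')
E
```

```text
w4 1537 [[-2.400e+00  1.389e+02  4.680e+01]
 [-1.000e-01  1.406e+02  4.790e+01]
 [ 1.850e+01  1.633e+02  5.070e+01]
 [ 3.430e+01  1.905e+02  5.210e+01]
 [ 3.510e+01  1.932e+02  5.270e+01]]
894 [[  2.  138.2  18.3]
 [ 34.9 160.5  31.8]
 [ 36.2 192.5  43.8]]Traceback (most recent call last):
  File "<stdin>", line 7, in <module>
    return _quantile_unchecked(
        a, q, axis, out, overwrite_input, method, keepdims, weights)
    return _ureduce(a,
                    func=_quantile_ureduce_func,
    ...<5 lines>...
                    overwrite_input=overwrite_input,
                    method=method)
    r = func(a, **kwargs)
    result = _quantile(arr,
                       quantiles=q,
    ...<2 lines>...
                       out=out,
                       weights=wgt)
    slices_having_nans = np.isnan(arr[-1, ...])
                                  ~~~^^^^^^^^^
IndexError: index -1 is out of bounds for axis 0 with size 0
```

```bash
python3 - <<'E'
from h import *
uv=[(u,v) for u in range(2,638,2) for v in range(2,398,2)]
S=pts('scene','a',uv);A=np.vstack([S,pts('side','b',uv)])
m=(A[:,0]>.3)&(A[:,0]<.75)&(A[:,1]>.12)&(A[:,1]<.6)&(A[:,2]>.15)&(A[:,2]<.5)
H,xe,ye=np.histogram2d(A[m][:,0],A[m][:,1],bins=[np.arange(.3,.76,.05),np.arange(.1,.61,.05)]);print(H.astype(int))
m=(A[:,0]>.5)&(A[:,0]<.68)&(A[:,1]>-.3)&(A[:,1]<-.15)&(A[:,2]>.05)&(A[:,2]<.1)
print('fin',m.sum(),np.percentile(A[m],[2,50,98],axis=0).round(3))
# tray: dark pixels, z 0..0.03
img=cv2.imread('pics/a.png')
D=np.array([img[v,u].max() for u,v in uv])
m=(D<40)&(S[:,2]>-.005)&(S[:,2]<.03)&(S[:,0]>.38)&(S[:,0]<.72)&(S[:,1]<-.12)&(S[:,1]>-.36)
q=S[m];print(m.sum());print(cv2.minAreaRect(q[:,:2].astype(np.float32)*1000),np.percentile(q,[1,50,99],axis=0).round(3))
E
```

```text
[[  0   0   0   0   1   0  59 272 134 208]
 [  0   0   0   0   0   1  58 383 258 249]
 [  0   0   0   0   0   0 123 383 682 399]
 [  0   0   0   0   0   0  23 228 855 191]
 [  0   0   0   0   0   0   0 150 366 194]
 [  0   0   0   0   0   0  18  87 177 368]
 [  0   0   0   0   0   0   0  29 234  83]
 [  0   0   0   0   0   0   0 115 775 224]
 [  0   0   0   0   0   0   0  30 549 227]]
fin 178 [[ 0.553 -0.239  0.052]
 [ 0.569 -0.209  0.079]
 [ 0.602 -0.178  0.093]]
161
((523.4288940429688, -216.43679809570312), (122.32237243652344, 189.678955078125), 85.0887451171875) [[ 0.427 -0.283  0.004]
 [ 0.528 -0.246  0.015]
 [ 0.616 -0.151  0.023]]
```

>>> {"fn": "jog_arm", "kwargs": {"rows": [{"xyz": [0, -2, 0], "twist": 0, "gripper": 0}, {"xyz": [0, -2, -3], "twist": 0, "gripper": 0}, {"xyz": [0, 0, -5], "twist": 0, "gripper": 3}, {"xyz": [0, 0, -5], "twist": 0, "gripper": 6}, {"xyz": [0, 0, -4], "twist": 0, "gripper": 9.3}, {"xyz": [0, 0, 0], "twist": 0, "gripper": 9.3}]}}

```text
t: 7.55
position: [0.526, 0.0709, 0.2652]
orientation: [1.917, 2.476, 0.011]
force: [0.6, 0.1, 0.1]
gripper_width: 0.301
grip_force: 0.0
```

```bash
python3 - <<'E'
from h import *
uv=[(u,v) for u in range(2,638) for v in range(2,398)]
A=np.vstack([pts('scene','a',uv),pts('side','b',uv)])
ps=np.radians(14.4);d=A-[.4951,.2960,0]
sx=d[:,0]*np.cos(ps)+d[:,1]*np.sin(ps);sy=-d[:,0]*np.sin(ps)+d[:,1]*np.cos(ps)
for lo,hi in((.12,.16),(.16,.2),(.2,.25),(.25,.3),(.3,.4),(.4,.5)):
    m=(abs(sx)<.05)&(sy>.03)&(sy<.2)&(A[:,2]>lo)&(A[:,2]<hi); print(lo,m.sum(),(np.sort(sy[m])[[0,min(5,m.sum()-1),m.sum()//20]]*1e3).round() if m.any() else '')
m=(abs(sx)<.14)&(sy>.03)&(sy<.13)&(A[:,2]>.16); print(m.sum(),np.c_[sx,sy,A[:,2]][m][::max(1,m.sum()//15)].round(3))
E
```

```text
0.12 150 [161. 163. 163.]
0.16 245 [160. 162. 164.]
0.2 375 [113. 115. 117.]
0.25 414 [131. 134. 135.]
0.3 1270 [157. 158. 160.]
0.4 161 [173. 178. 179.]
98 [[-0.028  0.129  0.239]
 [-0.025  0.129  0.228]
 [-0.023  0.12   0.242]
 [-0.02   0.118  0.242]
 [-0.015  0.119  0.241]
 [-0.013  0.118  0.241]
 [-0.012  0.115  0.238]
 [ 0.097  0.128  0.214]
 [ 0.104  0.129  0.22 ]
 [ 0.101  0.128  0.199]
 [ 0.104  0.125  0.213]
 [ 0.105  0.128  0.191]
 [ 0.109  0.125  0.205]
 [ 0.113  0.124  0.215]
 [ 0.111  0.124  0.194]
 [ 0.114  0.122  0.197]
 [ 0.111  0.127  0.222]]
```

>>> {"fn": "jog_arm", "kwargs": {"rows": [{"xyz": [4.5, 0.5, 0], "twist": 0, "gripper": 9.3}, {"xyz": [4.5, 0.5, 0], "twist": 0, "gripper": 9.3}, {"xyz": [4.5, 0.5, 0], "twist": 0, "gripper": 9.3}, {"xyz": [4.5, 0.5, 0], "twist": 0, "gripper": 9.3}, {"xyz": [4.6, 0.6, 0], "twist": 0, "gripper": 9.3}, {"xyz": [0, 0, 0], "twist": 0.14, "gripper": 9.3}, {"xyz": [0, 0, 0], "twist": 0.14, "gripper": 9.3}, {"xyz": [0, 0, 0], "twist": 0.14, "gripper": 9.3}, {"xyz": [0, 0, 0], "twist": 0.14, "gripper": 9.3}, {"xyz": [0, 0, 0], "twist": 0.14, "gripper": 9.3}, {"xyz": [0, 0, 0], "twist": 0.14, "gripper": 9.3}, {"xyz": [0, 0, 0], "twist": 0.14, "gripper": 9.3}]}}

```text
t: 8.75
position: [0.4909, 0.2962, 0.2573]
orientation: [-2.869, -1.278, 0.002]
force: [0.8, 0.8, 0.2]
gripper_width: 0.999
grip_force: 0.0
```

>>> {"fn": "jog_arm", "kwargs": {"rows": [{"xyz": [0, 0, 0], "twist": 0.14, "gripper": 9.3}, {"xyz": [0, 0, 0], "twist": 0.14, "gripper": 9.3}, {"xyz": [0, 0, 0], "twist": 0.14, "gripper": 9.3}, {"xyz": [0, 0, 0], "twist": 0.14, "gripper": 9.3}, {"xyz": [0, 0, 4], "twist": 0.03, "gripper": 9.3}, {"xyz": [0, 0, 4], "twist": 0, "gripper": 9.3}, {"xyz": [0, 0, 2], "twist": 0, "gripper": 9.3}, {"xyz": [0, 0, 0], "twist": 0, "gripper": 9.3}, {"xyz": [0, 0, 0], "twist": 0, "gripper": 9.3}]}}

```text
t: 9.65
position: [0.4913, 0.2962, 0.1584]
orientation: [3.116, 0.398, -0.001]
force: [0.2, -0.4, 0.2]
gripper_width: 0.998
grip_force: 0.0
```

```bash
python3 - <<'E'
from h import *
from scipy.spatial.transform import Rotation as Ro
p,d=wsnap('w6')
s=read_state();R=Ro.from_rotvec(s['orientation']).as_matrix();print(s['position'],R.round(3),s['joint_pos'].round(2))
print('d cm tool',(R.T@(np.array([.4951,.2963,.099])-s['position'])*100).round(2))
Y=np.array([-np.sin(np.radians(14.4)),np.cos(np.radians(14.4)),0]);print('angle err',np.degrees(np.arcsin(R[:,0]@Y)))
cv2.imwrite('pics/w6c.png',cv2.resize(p[:,100:540,::-1],None,fx=1.5,fy=1.5)[:600])
E
```

```text
[0.49207839 0.29651592 0.1594632 ] [[ 0.968  0.251  0.001]
 [ 0.251 -0.968  0.001]
 [ 0.001 -0.    -1.   ]] [0.35 0.35 1.56 0.   1.23 1.67]
d cm tool [0.28 0.1  6.05]
angle err 0.1456739873733935
```

View pics/w6c.png

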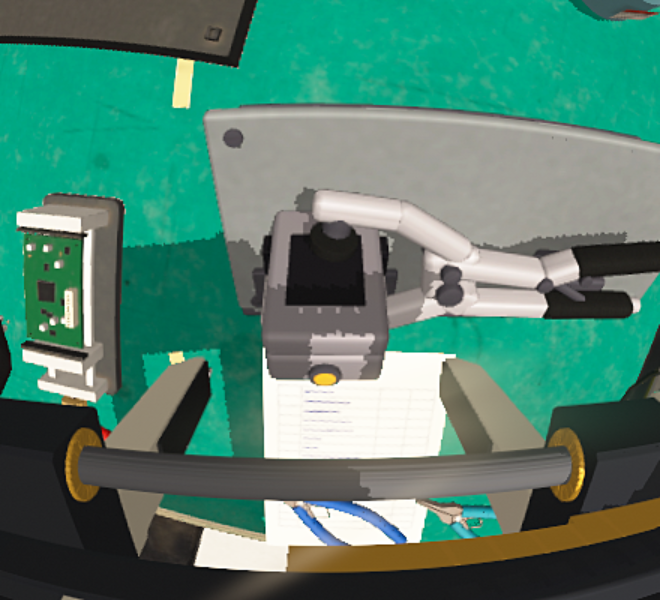

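Housing sits centred between the fingers (325,330 in crop) and its seam is closed. The jaw is open above it at (335,235).

>>> {"fn": "jog_arm", "kwargs": {"rows": [{"xyz": [0.05, 0.1, 2.5], "twist": 0, "gripper": 9.3}, {"xyz": [0, 0, 2.2], "twist": 0, "gripper": 9.3}, {"xyz": [0, 0, 1.0], "twist": 0, "gripper": 9.3}, {"xyz": [0, 0, 0], "twist": 0, "gripper": 7.5}, {"xyz": [0, 0, 0], "twist": 0, "gripper": 6.2}, {"xyz": [0, 0, 0], "twist": 0, "gripper": 5.4}, {"xyz": [0, 0, 0], "twist": 0, "gripper": 5.0}, {"xyz": [0, 0, 0], "twist": 0, "gripper": 5.0}, {"xyz": [0, 0, 0], "twist": 0, "gripper": 5.0}, {"xyz": [0, 0, 0], "twist": 0, "gripper": 5.0}], "force": 25}}

```text
t: 10.7
position: [0.4925, 0.2958, 0.1023]
orientation: [-3.116, -0.397, -0.002]
force: [-1.4, 0.4, 6.1]
gripper_width: 0.598
grip_force: 25.0
```

>>> {"fn": "jog_arm", "kwargs": {"rows": [{"xyz": [-0.57, 0, -0.82], "twist": 0, "gripper": 5.0}, {"xyz": [-0.57, 0, -0.82], "twist": 0, "gripper": 5.0}, {"xyz": [-0.86, 0, -1.23], "twist": 0, "gripper": 5.0}, {"xyz": [-0.86, 0, -1.23], "twist": 0, "gripper": 5.0}, {"xyz": [-1.15, 0, -1.64], "twist": 0, "gripper": 5.0}, {"xyz": [-1.15, 0, -1.64], "twist": 0, "gripper": 5.0}, {"xyz": [0, 0, -2], "twist": 0, "gripper": 5.0}, {"xyz": [0, 0, 0], "twist": 0, "gripper": 5.0}]}}

```text
t: 11.5
position: [0.4419, 0.2826, 0.1984]
orientation: [-3.115, -0.398, -0.005]
force: [1.4, 0.8, -1.9]
gripper_width: 0.601
grip_force: 25.0
```

```bash
python3 - <<'E'
from h import *
p,d=snap('scene','a2');q,e=wsnap('w7')
s=read_state();print(s['position'],s['force'],s['grip_force'],s['gripper_width'])
a=cv2.resize(p[90:240,190:340,::-1],(400,400),interpolation=cv2.INTER_CUBIC);b=cv2.resize(q[100:350,190:440,::-1],(400,400))
cv2.imwrite('pics/c7.png',np.hstack([a,b]))
E
```

```text
[0.44129832 0.28214426 0.19552646] [ 0.46421275 -0.75370626 -1.40475418] 24.98423270881176 0.6031743476534174
```

View pics/c7.png

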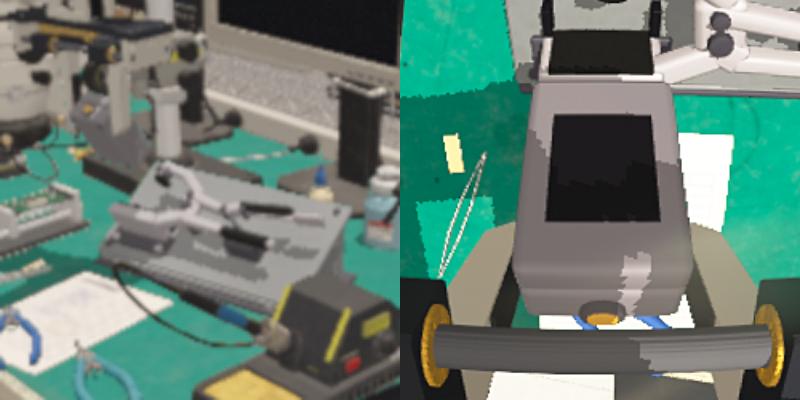

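The housing is out, still held tilted by the fingers (right half: screen face at (605,165), knob at (600,315)). The pliers stand open and empty. Carrying it to the tray now.

>>> {"fn": "jog_arm", "kwargs": {"rows": [{"xyz": [0, 0, -2], "twist": 0.115, "gripper": 5.0}, {"xyz": [0, 0, -1], "twist": 0.115, "gripper": 5.0}, {"xyz": [0, 0, 0], "twist": 0.11, "gripper": 5.0}, {"xyz": [0.7, 2.5, 0], "twist": 0, "gripper": 5.0}, {"xyz": [0.8, 4, 0], "twist": 0, "gripper": 5.0}, {"xyz": [0.8, 4, 0], "twist": 0, "gripper": 5.0}, {"xyz": [0.8, 4, 0], "twist": 0, "gripper": 5.0}, {"xyz": [0.8, 4, 0], "twist": 0, "gripper": 5.0}, {"xyz": [0.8, 4, 0], "twist": 0, "gripper": 5.0}, {"xyz": [0.8, 4, 0], "twist": 0, "gripper": 5.0}, {"xyz": [0.8, 4, 0], "twist": 0, "gripper": 5.0}, {"xyz": [0.8, 4, 0], "twist": 0, "gripper": 5.0}]}}

```text
t: 12.8
position: [0.4821, -0.0687, 0.2239]
orientation: [-3.137, 0.136, 0.005]
force: [0.2, 0.1, -2.2]
gripper_width: 0.599
grip_force: 25.0
```

>>> {"fn": "jog_arm", "kwargs": {"rows": [{"xyz": [0.7, 4, 0], "twist": 0, "gripper": 5.0}, {"xyz": [0, 4, 0], "twist": 0, "gripper": 5.0}, {"xyz": [0, 3.5, 0], "twist": 0, "gripper": 5.0}, {"xyz": [0, 2.5, 0], "twist": 0, "gripper": 5.0}, {"xyz": [0, 0, 0], "twist": 0, "gripper": 5.0}, {"xyz": [0, 0, 0], "twist": 0, "gripper": 5.0}]}}

```text
t: 13.4
position: [0.4772, -0.2073, 0.2238]
orientation: [-3.136, 0.138, 0.005]
force: [-0.8, 0.3, -1.3]
gripper_width: 0.603
grip_force: 25.0
```

```bash
python3 - <<'E'
from h import *
from scipy.spatial.transform import Rotation as Ro
p,d=snap('scene','a3');q,e=wsnap('w8')
s=read_state();R=Ro.from_rotvec(s['orientation']).as_matrix();print(s['position'],s['force'],s['grip_force'],s['gripper_width'],R.round(3))
a=cv2.resize(p[150:300,290:440,::-1],(400,400),interpolation=cv2.INTER_CUBIC);b=cv2.resize(q[0:350,145:495,::-1],(400,400))
cv2.imwrite('pics/c8.png',np.hstack([a,b]))
E
```

```text
[ 0.47772322 -0.20631733  0.224497  ] [ 1.48830502  0.59048487 -1.84915088] 24.98550407588482 0.6005881175351724 [[ 0.996 -0.086 -0.002]
 [-0.086 -0.996  0.002]
 [-0.002 -0.002 -1.   ]]
```

View pics/c8.png

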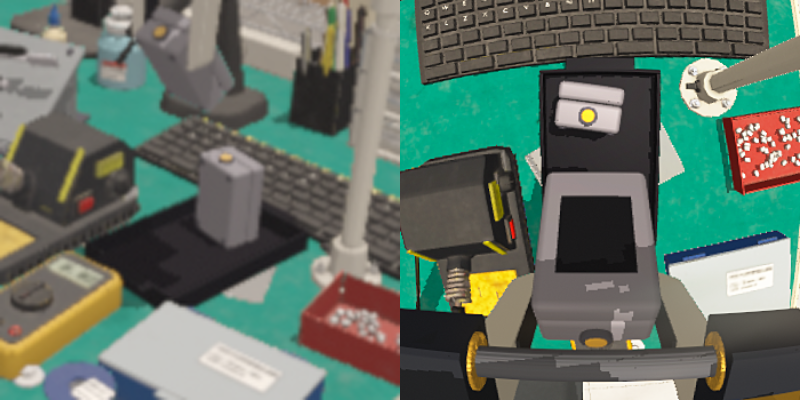

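The housing (left half at (180,60)) is held over the tray's empty half, and the finished one is at (230,195). From here I'll check by depth numbers only.

```bash
cat > pit.py <<'E'
from h import *
from scipy.spatial.transform import Rotation as Ro
def pitch(f):
    wsnap(f);s=read_state();R=Ro.from_rotvec(s['orientation']).as_matrix();P=wcloud(f)
    T=((P-s['position'])@R).reshape(-1,3)*1e3   # tool mm
    m=(abs(T[:,1])<24)&(T[:,0]>-30)&(T[:,0]<75)&(T[:,2]>-45)&(T[:,2]<70)
    q=T[m]; q=q[q[:,2]<(-s['position'][2]*-1e3-35)] if False else q
    # cover face: ransac line in x-z
    best=0;rng=np.random.default_rng(0)
    for _ in range(300):
        a,b=q[rng.integers(len(q),size=2)][:,[0,2]];d=b-a;L=np.hypot(*d)
        if L<15: continue
        n=np.array([-d[1],d[0]])/L;k=abs((q[:,[0,2]]-a)@n)<1.2
        if k.sum()>best: best=k.sum();K=k
    v=np.linalg.svd(q[K][:,[0,2]]-q[K][:,[0,2]].mean(0))[2][0];v*=np.sign(v[1])
    print('line angle from tool z deg',np.degrees(np.arctan2(v[0],v[1])).round(1),best,len(q),'x/z range',np.percentile(q[K],[1,99],axis=0).round(0)[:,[0,2]].tolist(),'pos',s['position'].round(4),'F',s['force'].round(1),s['grip_force'].round(1),s['gripper_width'].round(3))
    return P
E
python3 - <<'E'
from pit import *
P=pitch('w9').reshape(-1,3);img=cv2.imread('pics/w9.png').reshape(-1,3).max(1)
m=(P[:,2]>.082)&(P[:,2]<.095)&(abs(P[:,0]-.575)<.06)&(abs(P[:,1]+.21)<.06);r=cv2.minAreaRect(P[m][:,:2].astype(np.float32)*1e3);print('fin',m.sum(),r)
m=(P[:,2]>-.005)&(P[:,2]<.03)&(img<45)&(P[:,0]>.4)&(P[:,0]<.65)&(P[:,1]>-.31)&(P[:,1]<-.12)
for x in np.arange(.42,.64,.02):
    k=m&(abs(P[:,0]-x)<.01); 
    if k.sum()>5: print(x.round(2),k.sum(),np.percentile(P[k][:,1],[2,98]).round(3))
E
```

```text
Traceback (most recent call last):
  File "pit.py", line 16, in pitch
    print('line angle from tool z deg',np.degrees(np.arctan2(v[0],v[1])).round(1),best,len(q),'x/z range',np.percentile(q[K],[1,99],axis=0).round(0)[:,[0,2]].tolist(),'pos',s['position'].round(4),'F',s['force'].round(1),s['grip_force'].round(1),s['gripper_width'].round(3))
                                                                                                                                                                                                                            ^^^^^^^^^^^^^^^^^^^^^
AttributeError: 'float' object has no attribute 'round'
```

```bash
sed -i "s/s\['grip_force'\].round(1),s\['gripper_width'\].round(3)/round(s['grip_force'],1),round(s['gripper_width'],3)/" pit.py
python3 - <<'E'
from pit import *
P=pitch('w9').reshape(-1,3);img=cv2.imread('pics/w9.png').reshape(-1,3).max(1)
m=(P[:,2]>.082)&(P[:,2]<.095)&(abs(P[:,0]-.575)<.06)&(abs(P[:,1]+.21)<.06);r=cv2.minAreaRect(P[m][:,:2].astype(np.float32)*1e3);print('fin',m.sum(),r)
m=(P[:,2]>-.005)&(P[:,2]<.03)&(img<45)&(P[:,0]>.4)&(P[:,0]<.65)&(P[:,1]>-.31)&(P[:,1]<-.12)
for x in np.arange(.42,.64,.02):
    k=m&(abs(P[:,0]-x)<.01); 
    if k.sum()>5: print(x.round(2),k.sum(),np.percentile(P[k][:,1],[2,98]).round(3))
E
```

```text
line angle from tool z deg 35.0 9984 13348 x/z range [[10.0, -36.0], [56.0, 28.0]] pos [ 0.4781 -0.2062  0.2251] F [ 0.2 -0.  -2. ] 25.0 0.602
fin 2275 ((576.7555541992188, -208.685546875), (56.533485412597656, 41.46772003173828), 76.42796325683594)
0.42 36 [-0.267 -0.122]
0.44 64 [-0.269 -0.122]
0.46 122 [-0.269 -0.121]
0.48 163 [-0.27 -0.12]
0.5 222 [-0.274 -0.12 ]
0.52 455 [-0.274 -0.121]
0.54 277 [-0.276 -0.139]
0.56 497 [-0.276 -0.157]
0.58 223 [-0.278 -0.157]
0.6 197 [-0.28 -0.16]
0.62 501 [-0.278 -0.163]
0.64 309 [-0.307 -0.124]
```

>>> {"fn": "jog_arm", "kwargs": {"rows": [{"xyz": [-1.1, 0.2, 3], "twist": 0, "gripper": 5.0}, {"xyz": [0, 0, 4], "twist": 0, "gripper": 5.0}, {"xyz": [0, 0, 4], "twist": 0, "gripper": 5.0}, {"xyz": [0, 0, 2.5], "twist": 0, "gripper": 5.0}, {"xyz": [0, 0, 1.5], "twist": 0, "gripper": 5.0}, {"xyz": [0, 0, 0.3], "twist": 0, "gripper": 5.0}, {"xyz": [0, 0, 0], "twist": 0, "gripper": 5.0}]}}

```text
t: 14.3
position: [0.4672, -0.2079, 0.0724]
orientation: [-3.138, 0.134, 0.001]
force: [0.6, 0.2, -1.6]
gripper_width: 0.6
grip_force: 25.0
```

>>> {"fn": "jog_arm", "kwargs": {"rows": [{"xyz": [0, 0, 0], "twist": 0, "gripper": 5.0}, {"xyz": [0, 0, 0], "twist": 0, "gripper": 5.0}, {"xyz": [0, 0, 0], "twist": 0, "gripper": 5.0}], "force": 8}}

```text
t: 14.6
position: [0.4677, -0.2089, 0.0734]
orientation: [3.138, -0.135, 0.003]
force: [0.2, -1.0, -1.8]
gripper_width: 0.604
grip_force: 8.0
```

```bash
python3 -c "
from pit import *
pitch('v1')"
```

```text
line angle from tool z deg 35.0 10009 14360 x/z range [[10.0, -37.0], [56.0, 28.0]] pos [ 0.4675 -0.2089  0.0732] F [ 0.4 -0.3 -2. ] 8.0 0.602
```

>>> {"fn": "jog_arm", "kwargs": {"rows": [{"xyz": [0, 0, 0], "twist": 0, "gripper": 5.0}, {"xyz": [0, 0, 0], "twist": 0, "gripper": 5.0}, {"xyz": [0, 0, 0], "twist": 0, "gripper": 5.0}, {"xyz": [0, 0, 0], "twist": 0, "gripper": 5.0}], "force": 4}}

```text
t: 15.05
position: [0.467, -0.2086, 0.0723]
orientation: [-3.139, 0.135, 0.0]
force: [-0.5, 0.6, -2.1]
gripper_width: 0.606
grip_force: 4.0
```

```bash
python3 -c "
from pit import *
pitch('v2')"
```

```text
line angle from tool z deg 34.6 9903 15071 x/z range [[10.0, -37.0], [55.0, 28.0]] pos [ 0.4671 -0.2086  0.0723] F [-1.1  0.  -1.7] 4.0 0.604
```

>>> {"fn": "jog_arm", "kwargs": {"rows": [{"xyz": [0, 0, 0], "twist": 0, "gripper": 5.0}, {"xyz": [0, 0, 0], "twist": 0, "gripper": 5.0}, {"xyz": [0, 0, 0], "twist": 0, "gripper": 5.0}, {"xyz": [0, 0, 0], "twist": 0, "gripper": 5.0}, {"xyz": [0, 0, 0], "twist": 0, "gripper": 5.0}], "force": 3}}

```text
t: 15.6
position: [0.4671, -0.2086, 0.0724]
orientation: [-3.139, 0.135, 0.0]
force: [0.1, 0.1, -1.8]
gripper_width: 0.603
grip_force: 3.0
```

```bash
python3 -c "
from pit import *
pitch('v3')"
```

```text
line angle from tool z deg 34.4 9876 15047 x/z range [[10.0, -37.0], [55.0, 28.0]] pos [ 0.4671 -0.2086  0.0724] F [ 0.5  0.6 -1.9] 3.0 0.601
```

Light grip alone does not let it swing. I'll use the tray floor instead: set the lower foot edge down and walk the grip over it in an arc.

>>> {"fn": "jog_arm", "kwargs": {"rows": [{"xyz": [-2.1, 0, 0], "twist": 0, "gripper": 5.0}, {"xyz": [-2.0, 0, 0.5], "twist": 0, "gripper": 5.0}, {"xyz": [0, 0, 0.5], "twist": 0, "gripper": 5.0}, {"xyz": [0, 0, 0.2], "twist": 0, "gripper": 5.0}, {"xyz": [0, 0, 0], "twist": 0, "gripper": 5.0}, {"xyz": [0, 0, 0], "twist": 0, "gripper": 5.0}], "force": 6}}

```text
t: 16.25
position: [0.4272, -0.2054, 0.0605]
orientation: [3.138, -0.135, 0.001]
force: [0.8, -0.6, -3.0]
gripper_width: 0.604
grip_force: 6.0
```

>>> {"fn": "jog_arm", "kwargs": {"rows": [{"xyz": [0, 0, 0.1], "twist": 0, "gripper": 5.0}, {"xyz": [0, 0, 0], "twist": 0, "gripper": 5.0}]}}

```text
t: 16.45
position: [0.4266, -0.2051, 0.0594]
orientation: [3.139, -0.135, 0.0]
force: [0.2, -0.2, -2.1]
gripper_width: 0.601
grip_force: 6.0
```

>>> {"fn": "jog_arm", "kwargs": {"rows": [{"xyz": [0, 0, 0.1], "twist": 0, "gripper": 5.0}, {"xyz": [0, 0, 0], "twist": 0, "gripper": 5.0}]}}

```text
t: 16.65
position: [0.4265, -0.2051, 0.0584]
orientation: [3.138, -0.135, 0.001]
force: [0.2, -0.2, -0.9]
gripper_width: 0.6
grip_force: 6.0
```

>>> {"fn": "jog_arm", "kwargs": {"rows": [{"xyz": [0, 0, 0.1], "twist": 0, "gripper": 5.0}, {"xyz": [0, 0, 0], "twist": 0, "gripper": 5.0}]}}

```text
t: 16.85
position: [0.4263, -0.2051, 0.0579]
orientation: [3.138, -0.135, 0.001]
force: [-2.2, -0.0, 4.6]
gripper_width: 0.601
grip_force: 6.0
```

>>> {"fn": "jog_arm", "kwargs": {"rows": [{"xyz": [0.5, 0, -0.1], "twist": 0, "gripper": 5.0}, {"xyz": [0.4, 0, -0.1], "twist": 0, "gripper": 5.0}, {"xyz": [0, 0, 0], "twist": 0, "gripper": 5.0}]}}

```text
t: 17.15
position: [0.4362, -0.2061, 0.0596]
orientation: [3.138, -0.135, 0.002]
force: [0.2, 0.9, 3.4]
gripper_width: 0.601
grip_force: 6.0
```

```bash
python3 -c "
from pit import *
pitch('v4')"
```

```text
line angle from tool z deg 26.9 8977 15277 x/z range [[12.0, -36.0], [60.0, 57.0]] pos [ 0.4361 -0.2061  0.0596] F [0.9 0.4 3.5] 6.0 0.603
```

The tilt is down to 26.9°, so this works. Continuing the arc.

>>> {"fn": "jog_arm", "kwargs": {"rows": [{"xyz": [0.5, 0, -0.08], "twist": 0, "gripper": 5.0}, {"xyz": [0.5, 0, -0.06], "twist": 0, "gripper": 5.0}, {"xyz": [0.5, 0, -0.03], "twist": 0, "gripper": 5.0}, {"xyz": [0.5, 0, 0], "twist": 0, "gripper": 5.0}, {"xyz": [0, 0, 0], "twist": 0, "gripper": 5.0}]}}

```text
t: 17.7
position: [0.4559, -0.2076, 0.0608]
orientation: [-3.139, 0.135, -0.0]
force: [-0.7, 0.6, -1.8]
gripper_width: 0.602
grip_force: 6.0
```

```bash
python3 -c "
from pit import *
pitch('v5')"
```

```text
line angle from tool z deg 21.4 7984 15213 x/z range [[13.0, -35.0], [51.0, 58.0]] pos [ 0.4554 -0.2074  0.0608] F [ 0.5  0.2 -1.9] 6.0 0.605
```

>>> {"fn": "jog_arm", "kwargs": {"rows": [{"xyz": [-1.0, 0, 0], "twist": 0, "gripper": 5.0}, {"xyz": [0, 0, 0.15], "twist": 0, "gripper": 5.0}, {"xyz": [0, 0, 0], "twist": 0, "gripper": 5.0}]}}

```text
t: 18.05
position: [0.4445, -0.2065, 0.06]
orientation: [-3.139, 0.136, 0.0]
force: [-1.2, 0.8, 3.0]
gripper_width: 0.6
grip_force: 6.0
```

>>> {"fn": "jog_arm", "kwargs": {"rows": [{"xyz": [0, 0, 0.1], "twist": 0, "gripper": 5.0}, {"xyz": [0, 0, 0], "twist": 0, "gripper": 5.0}]}}

```text
t: 18.25
position: [0.4453, -0.2066, 0.0594]
orientation: [3.139, -0.136, 0.002]
force: [-1.0, 1.6, 6.4]
gripper_width: 0.603
grip_force: 6.0
```

>>> {"fn": "jog_arm", "kwargs": {"rows": [{"xyz": [0, 0, 0.1], "twist": 0, "gripper": 5.0}, {"xyz": [0, 0, 0], "twist": 0, "gripper": 5.0}]}}

```text
t: 18.45
position: [0.4456, -0.2066, 0.0586]
orientation: [3.138, -0.136, 0.003]
force: [-0.3, 2.6, 7.2]
gripper_width: 0.602
grip_force: 6.0
```

>>> {"fn": "jog_arm", "kwargs": {"rows": [{"xyz": [0.5, 0, -0.03], "twist": 0, "gripper": 5.0}, {"xyz": [0.5, 0, 0.0], "twist": 0, "gripper": 5.0}, {"xyz": [0.4, 0, 0.03], "twist": 0, "gripper": 5.0}, {"xyz": [0, 0, 0], "twist": 0, "gripper": 5.0}]}}

```text
t: 18.85
position: [0.4598, -0.2079, 0.0575]
orientation: [-3.139, 0.135, -0.001]
force: [1.5, 1.5, 2.6]
gripper_width: 0.6
grip_force: 6.0
```

```bash
python3 -c "
from pit import *
pitch('v6')"
```

```text
line angle from tool z deg 9.6 6044 15027 x/z range [[15.0, -35.0], [32.0, 54.0]] pos [ 0.4597 -0.2079  0.0575] F [1.1 1.5 1.2] 6.0 0.602
```

>>> {"fn": "jog_arm", "kwargs": {"rows": [{"xyz": [0.4, 0, 0.05], "twist": 0, "gripper": 5.0}, {"xyz": [0.4, 0, 0.1], "twist": 0, "gripper": 5.0}, {"xyz": [0.3, 0, 0.1], "twist": 0, "gripper": 5.0}, {"xyz": [0, 0, 0.1], "twist": 0, "gripper": 5.0}, {"xyz": [0, 0, 0], "twist": 0, "gripper": 5.0}]}}

```text
t: 19.4
position: [0.4712, -0.2089, 0.0544]
orientation: [3.138, -0.135, 0.003]
force: [1.9, 1.9, 2.9]
gripper_width: 0.6
grip_force: 6.0
```

```bash
python3 -c "
from pit import *
pitch('v7')"
```

```text
line angle from tool z deg 89.8 4991 14904 x/z range [[19.0, 50.0], [75.0, 52.0]] pos [ 0.4711 -0.209   0.0544] F [2.7 2.  3.7] 6.0 0.602
```

>>> {"fn": "jog_arm", "kwargs": {"rows": [{"xyz": [0, 0, 0.1], "twist": 0, "gripper": 5.0}, {"xyz": [0, 0, 0.1], "twist": 0, "gripper": 5.0}, {"xyz": [0, 0, 0], "twist": 0, "gripper": 5.0}]}}

```text
t: 19.75
position: [0.4709, -0.209, 0.0528]
orientation: [3.138, -0.136, 0.003]
force: [1.7, 4.1, 6.9]
gripper_width: 0.602
grip_force: 6.0
```

```bash
sed -i 's/(T\[:,2\]<70)/(T[:,2]<43)/' pit.py; python3 -c "
from pit import *
pitch('v8')"
```

```text
line angle from tool z deg 89.2 4323 9529 x/z range [[-12.0, -36.0], [18.0, -34.0]] pos [ 0.4709 -0.209   0.0528] F [2.1 3.4 7.5] 6.0 0.599
```

Upright to within 1°, with its top at 0.088 m as expected. Releasing.

>>> {"fn": "jog_arm", "kwargs": {"rows": [{"xyz": [0, 0, -0.1], "twist": 0, "gripper": 5.5}, {"xyz": [0, 0, 0], "twist": 0, "gripper": 5.8}, {"xyz": [0, 0, 0], "twist": 0, "gripper": 6.3}, {"xyz": [0, 0, 0], "twist": 0, "gripper": 7.0}, {"xyz": [0, 0, 0], "twist": 0, "gripper": 7.2}, {"xyz": [0, 0, -1], "twist": 0, "gripper": 7.2}, {"xyz": [0, 0, -3], "twist": 0, "gripper": 7.2}, {"xyz": [0, 0, -4], "twist": 0, "gripper": 7.2}, {"xyz": [0, 0, -5], "twist": 0, "gripper": 7.2}, {"xyz": [0, 0, -4], "twist": 0, "gripper": 7.2}, {"xyz": [0, 0, 0], "twist": 0, "gripper": 7.2}, {"xyz": [0, 0, 0], "twist": 0, "gripper": 7.2}]}}

```text
t: 21.0
position: [0.4704, -0.2091, 0.2245]
orientation: [3.137, -0.135, 0.004]
force: [-0.8, 0.4, -1.1]
gripper_width: 0.773
grip_force: 0.0
```

```bash
python3 -c "
from h import *
wsnap('z');P=wcloud('z').reshape(-1,3)
for n,c in (('new',(.47,-.209)),('fin',(.577,-.209))):
    m=(P[:,2]>.08)&(P[:,2]<.095)&(abs(P[:,0]-c[0])<.045)&(abs(P[:,1]-c[1])<.05)
    q=P[m];A=np.c_[q[:,:2],np.ones(len(q))];print(n,m.sum(),cv2.minAreaRect(q[:,:2].astype(np.float32)*1e3),'z',np.median(q[:,2]).round(4),'slope',np.linalg.lstsq(A,q[:,2],rcond=None)[0][:2].round(3))
s=read_state();print(s['t'],s['position'],s['force'])
"
```

```text
new 2090 ((468.19671630859375, -208.12599182128906), (56.68057632446289, 41.153995513916016), 84.87003326416016) z 0.088 slope [-0.049  0.007]
fin 2291 ((576.5531005859375, -208.9246368408203), (56.77703094482422, 41.71100616455078), 77.26383972167969) z 0.088 slope [-0.021  0.004]
21.05 [ 0.46966748 -0.20853873  0.22296279] [-0.43693485 -0.21260137  1.22273492]
```

Both housings stand level in the tray, the finished one has not moved, and the gripper is clear. Handing in.

```bash
python3 -c "
from workcell import *
print(close_job())"
```

```text
the job is handed in; nothing more can be done
None
```

I pressed the housing closed, left the pliers locked on their own for over two seconds, released them, and stood the housing upright in the tray beside the finished one, which stayed standing; the job was handed in at about 21 s.

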